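# Set the hold-down stop on a sample tube and clamp it

### The arm

A 7-joint arm with a two-finger parallel gripper is mounted at the origin on the work surface. World frame = base frame: x ahead of the robot, y to its left, z up, the work surface at z = 0. Lengths are in m, angles in rad, forces in N, time in s.
With the tool pointing down it reaches from about 0.425 to 0.925 m from the base axis. Payload 6.8 kg.
Tool frame: the origin (TCP) lies midway between the tips of the shut fingers; the grasp point (between the pads) lies 19 mm behind it; z points along the fingers, y is the line along which they close (so a half turn about z gives the same grasp; the last joint's range is limited). The gripper opens to 85 mm and grips with 20 to 120 N. Pads are 22 mm wide; open, the fingers measure 114 mm over their backs; the gripper's body (76 mm by 85 mm) begins 54 mm behind the grasp point. The pads swing forward as they close: fully open they stand 13 mm farther back than shut.
Start: joints at [-1.236, 0.477, 0.022, 1.555, -0.011, 1.109, -0.083], TCP at [0.289, 0.61, 0.231] pointing down, gripper open.
Joint ranges: [-2.96, 2.96], [-0.34, 2.1], [-1.41, 1.46], [0.24, 2.44], [-1.37, 4.51], [0.17, 1.92], [-2.96, 2.96]. Speed limits (rad/s): [2.39, 2.39, 3.14, 3.14, 3.14, 3.14, 3.14].

### API

Orientations are given as a unit quaternion [w, x, y, z].
In Python, from station import bot gives the robot as it stands.
- The arm moves only by the tool jog_arm, never from a script. Its argument "rows" is a list of rows, each an object of numbers: "fingers": the finger opening in mm, from 0 to 85.4; "x", "y", "z": the shift along the tool's x, y, z in mm; "ax", "ay", "az": the turn, a rotation vector about the tool's x, y, z in degrees. A call has exactly 8 rows; each row shifts and turns the commanded pose from where the row before left it, along the tool's axes as they then stand; what a row does not reach is not made up. A row lasts 1/10 s, in which the tool goes at most 50 mm and 8.59 degrees, less where a joint would pass 70% of its speed; a pose out of reach is approached as far as the arm can. A call with a gripper value outside its range is refused whole. The fingers move at their own pace and stop on an object; "force" is the grip in N (left out, the last holds). Time passes only in rows, so rows that do not move let the fingers close, or fill a call up. It gives the time, the measured TCP pose, the force, the opening and the grip force at its end, in the units of the state.
- bot.get_obs(): the state, without advancing time (a new reading comes with each control period).
- bot.read_camera(name): name is "side" or "top"; returns a dict with "pixels" (384x512x3 uint8, red, green, blue), "vertical_fov" (degrees; the focal length in pixels is half the picture's height over the tangent of half this angle, whatever the lens; pixels are square), "cx", "cy" (the principal point, pixels), "dist_coeffs" ([k1, k2, p1, p2, k3] as OpenCV has them; the pictures are not rectified), "world_from_camera" (4x4, takes a point from camera to world coordinates). Camera axes: x right, y down, z forward; pixel columns grow to the right and rows downward; lengths in m; the calibration is good to about 2 mm. A picture is of the moment at which its call begins. There is no depth.
- bot.hand_in(): hands the job in; it is judged then, once.
The state is a dict: "t": time; "q": joint angles; "joint_vel": joint speeds; "joint_torque": joint torques, N m; "eef_pos": TCP position; "tool_rot": TCP orientation; "contact_force": force on the tool from outside, world axes, zero at the start; "torque": the same for the moment, N m; "gripper_width": opening from 0.0 (shut) to 1.0 (fully open); "grasp_force": force on a finger pad.
Only numpy, scipy, OpenCV 4.12 (cv2) and the standard library are available. Lean on these libraries where they do the work, as an engineer would, in place of code of your own. Each camera call takes 0.05 s, during which the arm holds its last target. There are 200 camera calls.

### The job

The capped sample tube in its metal block stands under the raised stop of the hold-down stand. Push the stop down gently by its knob until its foot just rests on the tube's cap, leave it touching there, then swing the clamp lever fully shut so that the stop is locked. Do not shift the tube block, press hard on the tube or disturb the other things on the desk.

Things in the scene. Friction and masses are not known exactly. Their poses are not given: they have to be found in the camera images.
- stand: hold-down stand, fixed to the desk, new place and yaw each time: white base 150 x 220 x 18 mm, square column 85 mm to one side (its -y), grey head at 166 to 190 mm height reaching from it over the base. Origin on the desk exactly below the stop's axis; z up, y from the column to the clamp lever's side
- stop: depth stop: upright flat steel bar 16 x 12 mm sliding straight up and down through the stand's head, springy rubber foot (38 mm across, 6 N per mm) below, black knob (32 across) on top. Origin: centre of the foot's underside, z up; starts 143 to 155 mm above the desk, can go down to 89. Weight 2.9 N, friction 4.5 N: stays where left, 2 N pushes it down, 8 N up; the shut clamp grips it
- stop_knob (a point): centre of the flat top of the stop's knob, 164 mm above the foot's underside; moves with the stop; the knob is 32 mm tall
- tube_block: loose aluminium block 56 x 56 x 36 mm, 0.34 kg, with a purple-capped tube (cap 17 mm across) standing tight in its middle; the cap's flat top is anywhere from 25 to 51 mm above the block's top, different each time and not in the pose. Origin: centre of the block's underside, on the pedestal within 4 mm of the stop's axis. Must not be shifted
- pedestal: grey round plate, 92 mm across, that carries the tube block above the stand's base; rigid, its height differs each time (top 30 to 42 mm above the desk). Origin at the centre of its top
- clamp (a joint): clamp lever on the head, rad: 0 to 0.25 open (start), 1.1 fully shut at its end stop. Upright axis through x 0, y 24.5 mm of the stand; shuts clockwise seen from above. At value v it points 2.443 - v rad anticlockwise from the stand's x. About 1 N at the pin swings it; from about 0.6 the cam bites on the bar, up to about 10 N; stays where left
- clamp_pin (a point): centre of the top of the upright black pin (18 mm across) at the lever's end, 95 mm from the lever's axis; the pin stands free 37 mm above the lever bar (which lies 192.5 to 200.5 mm above the desk), its top 236.5 mm above the desk
- foam_rack: bystander: white foam rack 130 x 150 mm with purple-capped tubes, 78 mm high in all; origin under its centre
- tube_carton: bystander: open paper carton 120 x 150 mm full of purple-capped tubes, 87 mm high; origin under its centre
- marker: bystander: marker pen 133 mm long, 18 mm thick, lying on the desk; origin under its middle

How it is judged:
By the outcome, as a careful person would: the job done as asked, in the order asked, and still so for the second after the job is handed in, with the robot touching nothing.
It also fails if it takes over 59 s, if anything falls off the work surface, if the arm or the gripper's body presses on something with over 40 N, if the wrist force passes 120 N, or if a joint passes its speed limit or range.

## Working session

There is one attempt and no reset: what is moved stays moved. The work goes in short steps, Python scripts to look and compute and a tool call to move; the robot and the scene stay as the last step left them, time stands still between calls to the robot, and variables do not carry over. Pictures are saved under pics/ and viewed, at most 10 in all, crops included, and the job is handed in when it is done.

Besides the shell and the picture viewer there is one more tool, called after "Request:" as name([rows], argument=value, ...), one row to a line, values as JSON. jog_arm: Moves the arm, as the interface text tells. Its arguments: {"type":"object","properties":{"rows":{"type":"array","items":{"type":"object","properties":{"fingers":{"type":"number"},"x":{"type":"number"},"y":{"type":"number"},"z":{"type":"number"},"ax":{"type":"number"},"ay":{"type":"number"},"az":{"type":"number"}}}},"force":{"type":"number"}},"required":["rows"]}

```bash
mkdir -p pics
cat > h.py <<'E'
import numpy as np,cv2
from station import bot
def cam(n):
    c=bot.read_camera(n);h,w=c['pixels'].shape[:2]
    f=h/2/np.tan(np.radians(c['vertical_fov'])/2)
    c['K']=np.array([[f,0,c['cx']],[0,f,c['cy']],[0,0,1.]]);c['D']=np.array(c['dist_coeffs'],float);c['T']=np.array(c['world_from_camera']);return c
def ray(c,p):
    u=cv2.undistortPoints(np.array([[p]],float),c['K'],c['D'])[0,0]
    return c['T'][:3,3],c['T'][:3,:3]@np.array([u[0],u[1],1])
def onz(c,p,z):
    o,d=ray(c,p);return o+d*(z-o[2])/d[2]
def proj(c,P):
    R=c['T'][:3,:3].T;q=(np.atleast_2d(P)-c['T'][:3,3])@R.T
    return cv2.projectPoints(q,np.zeros(3),np.zeros(3),c['K'],c['D'])[0][:,0]
def tri(c1,p1,c2,p2):
    o1,d1=ray(c1,p1);o2,d2=ray(c2,p2)
    s=np.linalg.lstsq(np.c_[d1,-d2],o2-o1,rcond=None)[0];a=o1+d1*s[0];b=o2+d2*s[1]
    return (a+b)/2,np.linalg.norm(a-b)
def save(c,name,box=None,k=1):
    im=c['pixels'][:,:,::-1]
    if box: im=im[box[1]:box[3],box[0]:box[2]]
    cv2.imwrite('pics/'+name,cv2.resize(im,None,fx=k,fy=k,interpolation=cv2.INTER_CUBIC))
E
python3 - <<'E'
from h import *
for n in('side','top'):
    c=cam(n);save(c,n+'0.png',k=1.5);print(n,c['T'].round(3).tolist(),c['K'][0,0],c['D'])
o=bot.get_obs();print(o)
E
```

```text
side [[0.971, -0.108, 0.211, 0.184], [-0.237, -0.482, 0.843, -1.383], [0.011, -0.869, -0.494, 0.984], [0.0, 0.0, 0.0, 1.0]] 490.57826493742243 [-0.09369877  0.          0.          0.          0.        ]
top [[-0.016, -0.994, 0.11, 0.414], [-1.0, 0.018, 0.018, -0.018], [-0.02, -0.109, -0.994, 1.426], [0.0, 0.0, 0.0, 1.0]] 414.0394237960135 [-0.08490564  0.          0.          0.          0.        ]
{'t': 0.1, 'q': array([-1.23606516,  0.47773483,  0.02236954,  1.55635099, -0.01150727,
        1.1093127 , -0.08311178]), 'joint_vel': array([-0.0012687 , -0.0017801 , -0.00075722, -0.00394452,  0.00053574,
        0.00020359,  0.00089002]), 'joint_torque': array([ 5.08799858e-03, -5.97760248e+01,  1.61400553e+00, -2.81955886e+01,
        1.28656783e-02,  4.96907160e-03, -3.00596002e-05]), 'eef_pos': array([0.28902974, 0.60939282, 0.23041247]), 'tool_rot': array([-1.20942133e-04,  2.19619992e-01,  9.75585135e-01, -8.29905400e-04]), 'contact_force': array([-0.23511916, -0.14130717, -0.41328035]), 'torque': array([-0.02953844, -0.0015706 , -0.04555208]), 'grasp_force': 0.0, 'gripper_width': 0.9985295212442659}
```

View pics/side0.png

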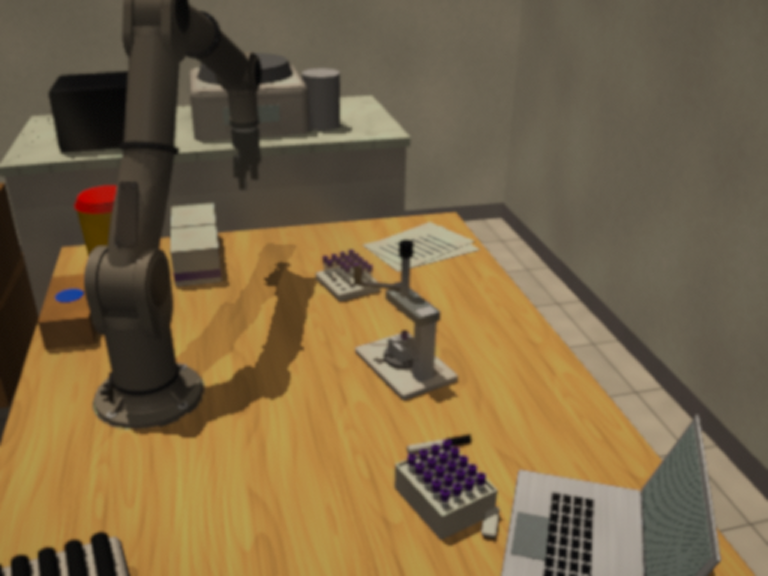

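View pics/top0.png

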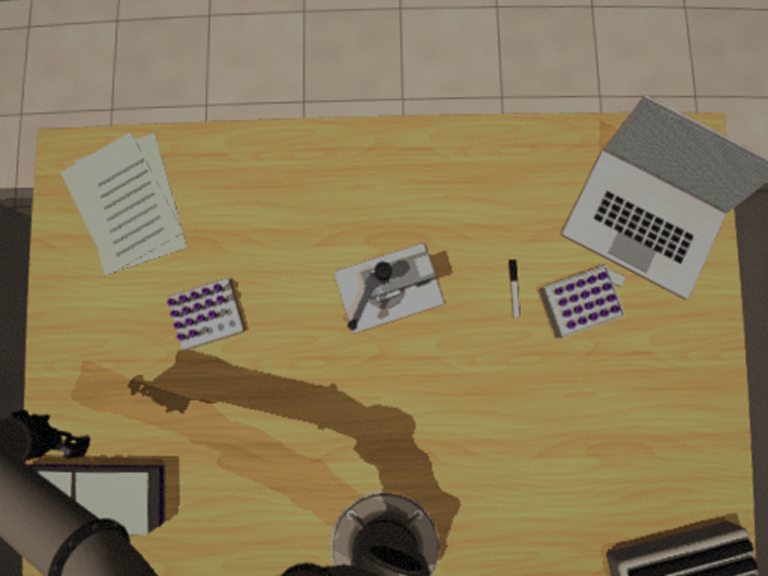

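The side view shows the stand near (405,320) with the knob at (406,248). In the top view the knob is at (382,271), the pin at (352,324) and the column at (425,265). Next I'll crop in closer.

Run:
```python
from h import *
c=cam('side');save(c,'side1.png',(230,155,310,270),5)
d=cam('top');save(d,'top1.png',(215,155,305,225),8)
```

```text
(no output)
```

View pics/side1.png

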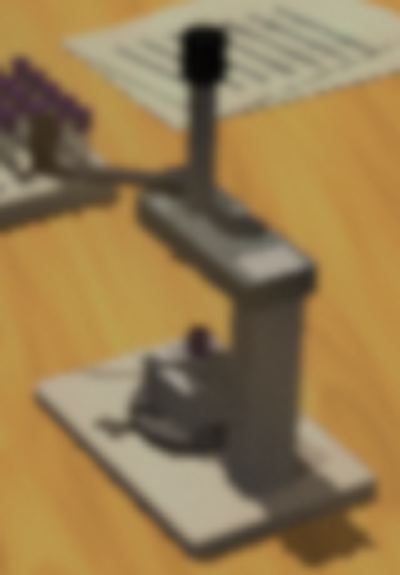

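View pics/top1.png

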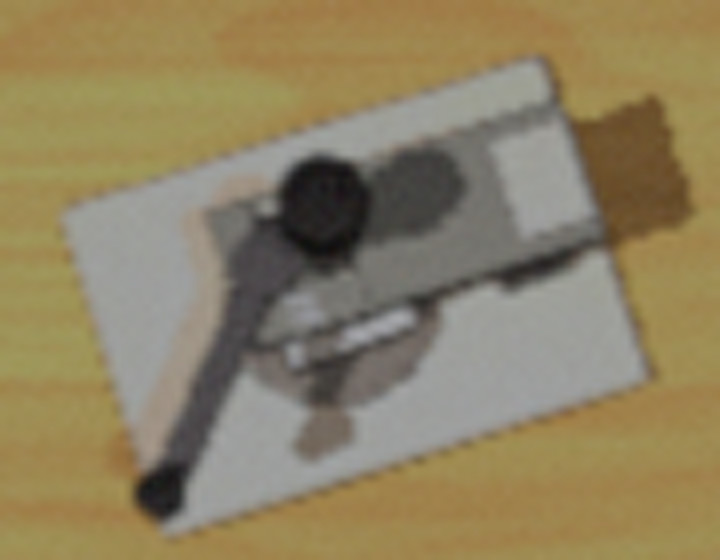

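The side crop shows the knob top at (203,40), the cap top at about (199,330) and the pin at about (43,120), in crop pixels. In the top crop the knob is at (323,203), the pin at (160,488) and the base corners are clear.

Run:
```python
from h import *
from scipy.spatial.transform import Rotation as Ro
s=cam('side');t=cam('top')
S=lambda x,y:(x/5+230-.4,y/5+155-.4); T=lambda x,y:(x/8+215-.44,y/8+155-.44)
A,B,C,D=[onz(t,T(*p),.018) for p in((65,213),(545,58),(652,380),(170,537))]
print('corners',A,B,C,D)
yv=(A-B+D-C)[:2];yaw=np.arctan2(yv[1],yv[0])-np.pi/2;print('yaw deg',np.degrees(yaw),np.linalg.norm(A-B),np.linalg.norm(B-C))
K,e=tri(s,S(203,38),t,T(323,200));print('knob top',K,e)
P=onz(t,T(160,488),.2365);print('pin',P)
ex=np.array([np.cos(yaw),np.sin(yaw)]);ey=np.array([-ex[1],ex[0]])
cen=(A+B+C+D)[:2]/4;print('base centre rel knob (stand)',(cen-K[:2])@ex,(cen-K[:2])@ey)
ax=K[:2]+.0245*ey;r=P[:2]-ax;print('lever r',np.linalg.norm(r),'v',2.443-np.arctan2(r@ey,r@ex))
for z in np.arange(.09,.135,.01):print(z,(proj(s,[*K[:2],z])[0]-[229.6,154.6])*5)
print('knob proj',(proj(s,[*K[:2],K[2]])[0]-[229.6,154.6])*5)
R=Ro.from_quat(bot.get_obs()['tool_rot'],scalar_first=True);print(R.as_matrix().round(3))
```

```text
corners [0.6167541  0.10413289 0.018     ] [ 0.68025391 -0.10364497  0.018     ] [ 0.54009428 -0.14573441  0.018     ] [0.47686194 0.06067985 0.018     ]
yaw deg 17.012765783714528 0.21726450369878897 0.14634289801226838
knob top [ 0.57660233 -0.00908614  0.31297318] 0.0010127185663692927
pin [0.48483675 0.05184531 0.2365    ]
base centre rel knob (stand) -0.0017211882792269961 -0.012080577621453436
lever r 0.09253763473534865 v 0.01562036621250984
0.09 [195.41456331 332.69289085]
0.09999999999999999 [195.77016639 320.30127313]
0.10999999999999999 [196.12756787 307.83512841]
0.11999999999999998 [196.48677582 295.29396553]
0.12999999999999998 [196.84779827 282.67729174]
knob proj [203.78293144  37.89851781]
[[-0.904  0.429 -0.   ]
 [ 0.429  0.904 -0.001]
 [-0.    -0.001 -1.   ]]
```

Request:
jog_arm([
  {"z": -43, "fingers": 0},
  {"z": -43, "fingers": 0},
  {"x": -20, "y": -17, "z": -35, "fingers": 0},
  {"x": -35, "y": -29, "fingers": 0},
  {"x": -35, "y": -29, "fingers": 0},
  {"x": -35, "y": -29, "fingers": 0},
  {"x": -35, "y": -29, "fingers": 0},
  {"x": -35, "y": -29, "fingers": 0},
], force=30)

```text
invalid input
```

Request:
jog_arm([
  {"x": -35, "y": -29},
  {"x": -35, "y": -29},
  {"x": -35, "y": -29},
  {"x": -35, "y": -29},
  {"x": -35, "y": -29},
  {"x": -35, "y": -29},
  {"x": -35, "y": -29},
  {},
])

```text
invalid input
```

Request:
jog_arm([
  {"x": 0, "y": 0, "z": -43, "ax": 0, "ay": 0, "az": 0, "fingers": 0},
  {"x": 0, "y": 0, "z": -43, "ax": 0, "ay": 0, "az": 0, "fingers": 0},
  {"x": -20, "y": -17, "z": -35, "ax": 0, "ay": 0, "az": 0, "fingers": 0},
  {"x": -35, "y": -29, "z": 0, "ax": 0, "ay": 0, "az": 0, "fingers": 0},
  {"x": -35, "y": -29, "z": 0, "ax": 0, "ay": 0, "az": 0, "fingers": 0},
  {"x": -35, "y": -29, "z": 0, "ax": 0, "ay": 0, "az": 0, "fingers": 0},
  {"x": -35, "y": -29, "z": 0, "ax": 0, "ay": 0, "az": 0, "fingers": 0},
  {"x": -35, "y": -29, "z": 0, "ax": 0, "ay": 0, "az": 0, "fingers": 0},
], force=30)

```text
t: 1.1
eef_pos: [0.3965, 0.3781, 0.3524]
tool_rot: [0.0, 0.22, 0.976, 0.0]
contact_force: [0.6, -0.8, -0.3]
gripper_width: 0.001
grasp_force: 0.0
```

Request:
jog_arm([
  {"x": -37, "y": -31, "z": 0, "ax": 0, "ay": 0, "az": 0, "fingers": 0},
  {"x": -37, "y": -31, "z": 0, "ax": 0, "ay": 0, "az": 0, "fingers": 0},
  {"x": -37, "y": -31, "z": 0, "ax": 0, "ay": 0, "az": 0, "fingers": 0},
  {"x": -37, "y": -31, "z": 0, "ax": 0, "ay": 0, "az": 0, "fingers": 0},
  {"x": -37, "y": -31, "z": 0, "ax": 0, "ay": 0, "az": 0, "fingers": 0},
  {"x": -37, "y": -31, "z": 0, "ax": 0, "ay": 0, "az": 0, "fingers": 0},
  {"x": -37, "y": -31, "z": 0, "ax": 0, "ay": 0, "az": 0, "fingers": 0},
  {"x": -37, "y": -31, "z": 0, "ax": 0, "ay": 0, "az": 0, "fingers": 0},
])

```text
t: 1.9
eef_pos: [0.5576, 0.0272, 0.3526]
tool_rot: [0.0, 0.219, 0.976, 0.0]
contact_force: [0.6, 1.2, 1.1]
gripper_width: -0.001
grasp_force: 0.0
```

Request:
jog_arm([
  {"x": -18, "y": -12, "z": 0, "ax": 0, "ay": 0, "az": 0, "fingers": 0},
  {"x": -15, "y": -12, "z": 0, "ax": 0, "ay": 0, "az": 0, "fingers": 0},
  {"x": 0, "y": 0, "z": 10, "ax": 0, "ay": 0, "az": 0, "fingers": 0},
  {"x": 0, "y": 0, "z": 10, "ax": 0, "ay": 0, "az": 0, "fingers": 0},
  {"x": 0, "y": 0, "z": 0, "ax": 0, "ay": 0, "az": 0, "fingers": 0},
  {"x": 0, "y": 0, "z": 0, "ax": 0, "ay": 0, "az": 0, "fingers": 0},
  {"x": 0, "y": 0, "z": 0, "ax": 0, "ay": 0, "az": 0, "fingers": 0},
  {"x": 0, "y": 0, "z": 0, "ax": 0, "ay": 0, "az": 0, "fingers": 0},
])

```text
t: 2.7
eef_pos: [0.5768, -0.0062, 0.3327]
tool_rot: [0.0, 0.219, 0.976, 0.0]
contact_force: [-0.3, 0.1, -0.3]
gripper_width: -0.001
grasp_force: 0.0
```

Request:
jog_arm([
  {"x": -1, "y": -3, "z": 6, "ax": 0, "ay": 0, "az": 0, "fingers": 0},
  {"x": 0, "y": 0, "z": 6, "ax": 0, "ay": 0, "az": 0, "fingers": 0},
  {"x": 0, "y": 0, "z": 3, "ax": 0, "ay": 0, "az": 0, "fingers": 0},
  {"x": 0, "y": 0, "z": 3, "ax": 0, "ay": 0, "az": 0, "fingers": 0},
  {"x": 0, "y": 0, "z": 3, "ax": 0, "ay": 0, "az": 0, "fingers": 0},
  {"x": 0, "y": 0, "z": 3, "ax": 0, "ay": 0, "az": 0, "fingers": 0},
  {"x": 0, "y": 0, "z": 3, "ax": 0, "ay": 0, "az": 0, "fingers": 0},
  {"x": 0, "y": 0, "z": 3, "ax": 0, "ay": 0, "az": 0, "fingers": 0},
])

```text
t: 3.5
eef_pos: [0.5763, -0.01, 0.3021]
tool_rot: [-0.0, 0.22, 0.976, -0.0]
contact_force: [-1.0, -0.8, 2.0]
gripper_width: -0.004
grasp_force: 0.9
```

Run:
```python
from h import *
s=cam('side');save(s,'side2.png',(230,145,310,265),5)
o=bot.get_obs();print(o['eef_pos'],o['contact_force'])
```

```text
[ 0.5762643  -0.00994879  0.30159314] [0.25053712 0.29947194 0.20097323]
```

View pics/side2.png

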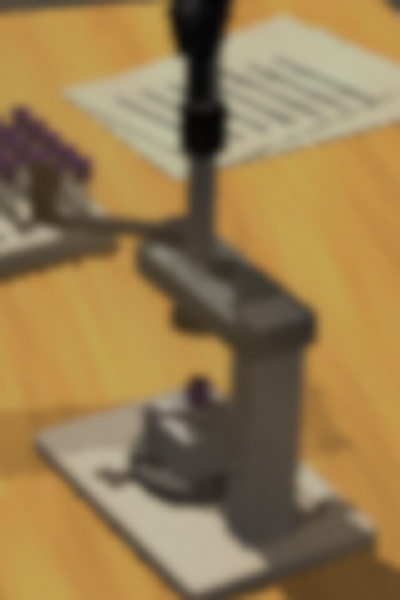

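The pusher is carrying the knob down. In this crop the foot is visible at (195,318), well above the cap at (200,380).

Request:
jog_arm([
  {"x": 0, "y": 0, "z": 4, "ax": 0, "ay": 0, "az": 0, "fingers": 0},
  {"x": 0, "y": 0, "z": 4, "ax": 0, "ay": 0, "az": 0, "fingers": 0},
  {"x": 0, "y": 0, "z": 4, "ax": 0, "ay": 0, "az": 0, "fingers": 0},
  {"x": 0, "y": 0, "z": 4, "ax": 0, "ay": 0, "az": 0, "fingers": 0},
  {"x": 0, "y": 0, "z": 4, "ax": 0, "ay": 0, "az": 0, "fingers": 0},
  {"x": 0, "y": 0, "z": 4, "ax": 0, "ay": 0, "az": 0, "fingers": 0},
  {"x": 0, "y": 0, "z": 3, "ax": 0, "ay": 0, "az": 0, "fingers": 0},
  {"x": 0, "y": 0, "z": 1, "ax": 0, "ay": 0, "az": 0, "fingers": 0},
])

```text
t: 4.35
eef_pos: [0.5763, -0.0098, 0.2739]
tool_rot: [-0.0, 0.22, 0.976, -0.0]
contact_force: [1.4, 0.1, 2.0]
gripper_width: -0.001
grasp_force: 0.8
```

Request:
jog_arm([
  {"x": 0, "y": 0, "z": 1, "ax": 0, "ay": 0, "az": 0, "fingers": 0},
  {"x": 0, "y": 0, "z": 1, "ax": 0, "ay": 0, "az": 0, "fingers": 0},
  {"x": 0, "y": 0, "z": 1, "ax": 0, "ay": 0, "az": 0, "fingers": 0},
  {"x": 0, "y": 0, "z": 1, "ax": 0, "ay": 0, "az": 0, "fingers": 0},
  {"x": 0, "y": 0, "z": 0, "ax": 0, "ay": 0, "az": 0, "fingers": 0},
  {"x": 0, "y": 0, "z": 0, "ax": 0, "ay": 0, "az": 0, "fingers": 0},
  {"x": 0, "y": 0, "z": 0, "ax": 0, "ay": 0, "az": 0, "fingers": 0},
  {"x": 0, "y": 0, "z": 0, "ax": 0, "ay": 0, "az": 0, "fingers": 0},
])

```text
t: 5.15
eef_pos: [0.5761, -0.0099, 0.2701]
tool_rot: [-0.0, 0.22, 0.976, -0.0]
contact_force: [-0.5, 0.1, 0.3]
gripper_width: 0.001
grasp_force: 0.1
```

Run:
```python
from h import *
s=cam('side');save(s,'side3.png',(245,190,300,255),8)
for i in range(4):
    cam('side');o=bot.get_obs();print(o['eef_pos'],o['contact_force'])
```

```text
[ 0.57613097 -0.00985664  0.27012529] [-0.43242768  0.39763602 -0.22114678]
[ 0.57613975 -0.00987201  0.27013975] [-1.0883566   0.16730586 -0.20322706]
[ 0.57615688 -0.00992245  0.27016487] [-0.94890012  0.20585816  0.83657454]
[ 0.57618169 -0.00988035  0.27016678] [0.45668589 0.62118651 0.31077159]
```

View pics/side3.png

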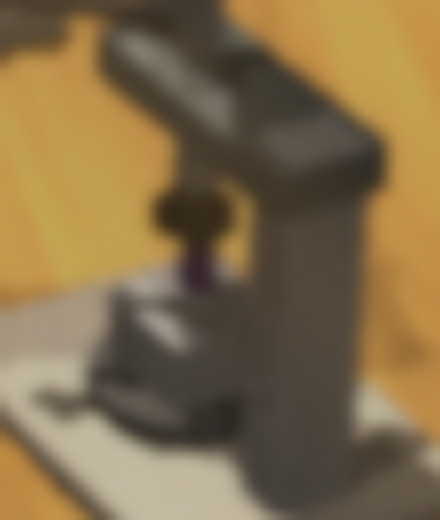

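The foot now sits over the cap, with the cap visible at (198,270) just under it. From here I'll use fine steps and read the force while moving.

Request:
jog_arm([
  {"x": 0, "y": 0, "z": 0.25, "ax": 0, "ay": 0, "az": 0, "fingers": 0},
  {"x": 0, "y": 0, "z": 0.25, "ax": 0, "ay": 0, "az": 0, "fingers": 0},
  {"x": 0, "y": 0, "z": 0.25, "ax": 0, "ay": 0, "az": 0, "fingers": 0},
  {"x": 0, "y": 0, "z": 0.25, "ax": 0, "ay": 0, "az": 0, "fingers": 0},
  {"x": 0, "y": 0, "z": 0.25, "ax": 0, "ay": 0, "az": 0, "fingers": 0},
  {"x": 0, "y": 0, "z": 0.25, "ax": 0, "ay": 0, "az": 0, "fingers": 0},
  {"x": 0, "y": 0, "z": 0.25, "ax": 0, "ay": 0, "az": 0, "fingers": 0},
  {"x": 0, "y": 0, "z": 0.25, "ax": 0, "ay": 0, "az": 0, "fingers": 0},
])

```text
t: 6.2
eef_pos: [0.5763, -0.0099, 0.2682]
tool_rot: [-0.0, 0.22, 0.976, -0.0]
contact_force: [-0.5, -0.1, 1.4]
gripper_width: -0.001
grasp_force: 0.8
```

Request:
jog_arm([
  {"x": 0, "y": 0, "z": 0.25, "ax": 0, "ay": 0, "az": 0, "fingers": 0},
  {"x": 0, "y": 0, "z": 0.25, "ax": 0, "ay": 0, "az": 0, "fingers": 0},
  {"x": 0, "y": 0, "z": 0.25, "ax": 0, "ay": 0, "az": 0, "fingers": 0},
  {"x": 0, "y": 0, "z": 0.25, "ax": 0, "ay": 0, "az": 0, "fingers": 0},
  {"x": 0, "y": 0, "z": 0.25, "ax": 0, "ay": 0, "az": 0, "fingers": 0},
  {"x": 0, "y": 0, "z": 0.25, "ax": 0, "ay": 0, "az": 0, "fingers": 0},
  {"x": 0, "y": 0, "z": 0.25, "ax": 0, "ay": 0, "az": 0, "fingers": 0},
  {"x": 0, "y": 0, "z": 0.25, "ax": 0, "ay": 0, "az": 0, "fingers": 0},
])

```text
t: 7.0
eef_pos: [0.5763, -0.0099, 0.2663]
tool_rot: [-0.0, 0.22, 0.976, -0.0]
contact_force: [-2.1, -0.8, 0.8]
gripper_width: -0.005
grasp_force: 0.8
```

Request:
jog_arm([
  {"x": 0, "y": 0, "z": 0.15, "ax": 0, "ay": 0, "az": 0, "fingers": 0},
  {"x": 0, "y": 0, "z": 0.15, "ax": 0, "ay": 0, "az": 0, "fingers": 0},
  {"x": 0, "y": 0, "z": 0.15, "ax": 0, "ay": 0, "az": 0, "fingers": 0},
  {"x": 0, "y": 0, "z": 0.15, "ax": 0, "ay": 0, "az": 0, "fingers": 0},
  {"x": 0, "y": 0, "z": 0.15, "ax": 0, "ay": 0, "az": 0, "fingers": 0},
  {"x": 0, "y": 0, "z": 0.15, "ax": 0, "ay": 0, "az": 0, "fingers": 0},
  {"x": 0, "y": 0, "z": 0.15, "ax": 0, "ay": 0, "az": 0, "fingers": 0},
  {"x": 0, "y": 0, "z": 0.15, "ax": 0, "ay": 0, "az": 0, "fingers": 0},
])

```text
t: 7.8
eef_pos: [0.5764, -0.0099, 0.2651]
tool_rot: [0.0, 0.22, 0.976, 0.0]
contact_force: [-1.4, -1.3, 1.4]
gripper_width: -0.002
grasp_force: 0.8
```

Request:
jog_arm([
  {"x": 0, "y": 0, "z": 0.15, "ax": 0, "ay": 0, "az": 0, "fingers": 0},
  {"x": 0, "y": 0, "z": 0.15, "ax": 0, "ay": 0, "az": 0, "fingers": 0},
  {"x": 0, "y": 0, "z": 0.15, "ax": 0, "ay": 0, "az": 0, "fingers": 0},
  {"x": 0, "y": 0, "z": 0.15, "ax": 0, "ay": 0, "az": 0, "fingers": 0},
  {"x": 0, "y": 0, "z": 0.15, "ax": 0, "ay": 0, "az": 0, "fingers": 0},
  {"x": 0, "y": 0, "z": 0.15, "ax": 0, "ay": 0, "az": 0, "fingers": 0},
  {"x": 0, "y": 0, "z": 0.15, "ax": 0, "ay": 0, "az": 0, "fingers": 0},
  {"x": 0, "y": 0, "z": 0.15, "ax": 0, "ay": 0, "az": 0, "fingers": 0},
])

```text
t: 8.6
eef_pos: [0.5763, -0.0099, 0.2639]
tool_rot: [0.0, 0.22, 0.976, -0.0]
contact_force: [-0.8, -0.4, 2.3]
gripper_width: -0.001
grasp_force: 0.8
```

Request:
jog_arm([
  {"x": 0, "y": 0, "z": 0.15, "ax": 0, "ay": 0, "az": 0, "fingers": 0},
  {"x": 0, "y": 0, "z": 0.15, "ax": 0, "ay": 0, "az": 0, "fingers": 0},
  {"x": 0, "y": 0, "z": 0.15, "ax": 0, "ay": 0, "az": 0, "fingers": 0},
  {"x": 0, "y": 0, "z": 0.15, "ax": 0, "ay": 0, "az": 0, "fingers": 0},
  {"x": 0, "y": 0, "z": 0.15, "ax": 0, "ay": 0, "az": 0, "fingers": 0},
  {"x": 0, "y": 0, "z": 0.15, "ax": 0, "ay": 0, "az": 0, "fingers": 0},
  {"x": 0, "y": 0, "z": 0.15, "ax": 0, "ay": 0, "az": 0, "fingers": 0},
  {"x": 0, "y": 0, "z": 0.15, "ax": 0, "ay": 0, "az": 0, "fingers": 0},
])

```text
t: 9.4
eef_pos: [0.5763, -0.0099, 0.2627]
tool_rot: [0.0, 0.22, 0.976, 0.0]
contact_force: [-0.9, -0.0, 1.9]
gripper_width: -0.0
grasp_force: 0.8
```

Request:
jog_arm([
  {"x": 0, "y": 0, "z": 0.15, "ax": 0, "ay": 0, "az": 0, "fingers": 0},
  {"x": 0, "y": 0, "z": 0.15, "ax": 0, "ay": 0, "az": 0, "fingers": 0},
  {"x": 0, "y": 0, "z": 0.15, "ax": 0, "ay": 0, "az": 0, "fingers": 0},
  {"x": 0, "y": 0, "z": 0.15, "ax": 0, "ay": 0, "az": 0, "fingers": 0},
  {"x": 0, "y": 0, "z": 0.15, "ax": 0, "ay": 0, "az": 0, "fingers": 0},
  {"x": 0, "y": 0, "z": 0.15, "ax": 0, "ay": 0, "az": 0, "fingers": 0},
  {"x": 0, "y": 0, "z": 0.15, "ax": 0, "ay": 0, "az": 0, "fingers": 0},
  {"x": 0, "y": 0, "z": 0.15, "ax": 0, "ay": 0, "az": 0, "fingers": 0},
])

```text
t: 10.2
eef_pos: [0.5763, -0.0099, 0.2615]
tool_rot: [-0.0, 0.22, 0.976, -0.0]
contact_force: [-1.4, -0.1, 2.1]
gripper_width: 0.004
grasp_force: 0.8
```

Request:
jog_arm([
  {"x": 0, "y": 0, "z": 0.15, "ax": 0, "ay": 0, "az": 0, "fingers": 0},
  {"x": 0, "y": 0, "z": 0.15, "ax": 0, "ay": 0, "az": 0, "fingers": 0},
  {"x": 0, "y": 0, "z": 0.15, "ax": 0, "ay": 0, "az": 0, "fingers": 0},
  {"x": 0, "y": 0, "z": 0.15, "ax": 0, "ay": 0, "az": 0, "fingers": 0},
  {"x": 0, "y": 0, "z": 0.15, "ax": 0, "ay": 0, "az": 0, "fingers": 0},
  {"x": 0, "y": 0, "z": 0.15, "ax": 0, "ay": 0, "az": 0, "fingers": 0},
  {"x": 0, "y": 0, "z": 0.15, "ax": 0, "ay": 0, "az": 0, "fingers": 0},
  {"x": 0, "y": 0, "z": 0.15, "ax": 0, "ay": 0, "az": 0, "fingers": 0},
])

```text
t: 11.0
eef_pos: [0.5763, -0.0099, 0.2603]
tool_rot: [-0.0, 0.22, 0.976, 0.0]
contact_force: [-1.6, -1.2, 1.8]
gripper_width: -0.001
grasp_force: 0.8
```

Request:
jog_arm([
  {"x": 0, "y": 0, "z": 0.15, "ax": 0, "ay": 0, "az": 0, "fingers": 0},
  {"x": 0, "y": 0, "z": 0.15, "ax": 0, "ay": 0, "az": 0, "fingers": 0},
  {"x": 0, "y": 0, "z": 0.15, "ax": 0, "ay": 0, "az": 0, "fingers": 0},
  {"x": 0, "y": 0, "z": 0.15, "ax": 0, "ay": 0, "az": 0, "fingers": 0},
  {"x": 0, "y": 0, "z": 0.15, "ax": 0, "ay": 0, "az": 0, "fingers": 0},
  {"x": 0, "y": 0, "z": 0.15, "ax": 0, "ay": 0, "az": 0, "fingers": 0},
  {"x": 0, "y": 0, "z": 0.15, "ax": 0, "ay": 0, "az": 0, "fingers": 0},
  {"x": 0, "y": 0, "z": 0.15, "ax": 0, "ay": 0, "az": 0, "fingers": 0},
])

```text
t: 11.8
eef_pos: [0.5763, -0.0099, 0.2591]
tool_rot: [0.0, 0.22, 0.976, 0.0]
contact_force: [-0.6, -1.3, 1.2]
gripper_width: -0.001
grasp_force: 0.8
```

Request:
jog_arm([
  {"x": 0, "y": 0, "z": 0.1, "ax": 0, "ay": 0, "az": 0, "fingers": 0},
  {"x": 0, "y": 0, "z": 0.1, "ax": 0, "ay": 0, "az": 0, "fingers": 0},
  {"x": 0, "y": 0, "z": 0.1, "ax": 0, "ay": 0, "az": 0, "fingers": 0},
  {"x": 0, "y": 0, "z": 0.1, "ax": 0, "ay": 0, "az": 0, "fingers": 0},
  {"x": 0, "y": 0, "z": 0.1, "ax": 0, "ay": 0, "az": 0, "fingers": 0},
  {"x": 0, "y": 0, "z": 0.1, "ax": 0, "ay": 0, "az": 0, "fingers": 0},
  {"x": 0, "y": 0, "z": 0.1, "ax": 0, "ay": 0, "az": 0, "fingers": 0},
  {"x": 0, "y": 0, "z": 0.1, "ax": 0, "ay": 0, "az": 0, "fingers": 0},
])

```text
t: 12.6
eef_pos: [0.5763, -0.0099, 0.2583]
tool_rot: [0.0, 0.22, 0.976, 0.0]
contact_force: [-0.6, -1.6, 1.3]
gripper_width: 0.001
grasp_force: 0.8
```

Request:
jog_arm([
  {"x": 0, "y": 0, "z": 0.1, "ax": 0, "ay": 0, "az": 0, "fingers": 0},
  {"x": 0, "y": 0, "z": 0.1, "ax": 0, "ay": 0, "az": 0, "fingers": 0},
  {"x": 0, "y": 0, "z": 0.1, "ax": 0, "ay": 0, "az": 0, "fingers": 0},
  {"x": 0, "y": 0, "z": 0.1, "ax": 0, "ay": 0, "az": 0, "fingers": 0},
  {"x": 0, "y": 0, "z": 0.1, "ax": 0, "ay": 0, "az": 0, "fingers": 0},
  {"x": 0, "y": 0, "z": 0.1, "ax": 0, "ay": 0, "az": 0, "fingers": 0},
  {"x": 0, "y": 0, "z": 0.1, "ax": 0, "ay": 0, "az": 0, "fingers": 0},
  {"x": 0, "y": 0, "z": 0.1, "ax": 0, "ay": 0, "az": 0, "fingers": 0},
])

```text
t: 13.4
eef_pos: [0.5763, -0.0099, 0.2575]
tool_rot: [-0.0, 0.22, 0.976, -0.0]
contact_force: [-1.0, -1.1, 0.4]
gripper_width: -0.009
grasp_force: 0.8
```

Request:
jog_arm([
  {"x": 0, "y": 0, "z": 0.1, "ax": 0, "ay": 0, "az": 0, "fingers": 0},
  {"x": 0, "y": 0, "z": 0.1, "ax": 0, "ay": 0, "az": 0, "fingers": 0},
  {"x": 0, "y": 0, "z": 0.1, "ax": 0, "ay": 0, "az": 0, "fingers": 0},
  {"x": 0, "y": 0, "z": 0.1, "ax": 0, "ay": 0, "az": 0, "fingers": 0},
  {"x": 0, "y": 0, "z": 0.1, "ax": 0, "ay": 0, "az": 0, "fingers": 0},
  {"x": 0, "y": 0, "z": 0.1, "ax": 0, "ay": 0, "az": 0, "fingers": 0},
  {"x": 0, "y": 0, "z": 0.1, "ax": 0, "ay": 0, "az": 0, "fingers": 0},
  {"x": 0, "y": 0, "z": 0.1, "ax": 0, "ay": 0, "az": 0, "fingers": 0},
])

```text
t: 14.2
eef_pos: [0.5763, -0.0099, 0.2568]
tool_rot: [0.0, 0.22, 0.976, 0.0]
contact_force: [-2.0, -0.4, 4.3]
gripper_width: 0.002
grasp_force: 1.9
```

Contact found: Fz rose from about 1.5 to 4.3 N and the pad force from 0.8 to 1.9. I'll lift off and go to the pin.

Request:
jog_arm([
  {"x": 0, "y": 0, "z": -5, "ax": 0, "ay": 0, "az": 0, "fingers": 0},
  {"x": 0, "y": 0, "z": -15, "ax": 0, "ay": 0, "az": 0, "fingers": 0},
  {"x": 0, "y": 0, "z": -25, "ax": 0, "ay": 0, "az": 0, "fingers": 0},
  {"x": 28, "y": 4, "z": 0, "ax": 0, "ay": 0, "az": 0, "fingers": 40},
  {"x": 28, "y": 4, "z": 0, "ax": 0, "ay": 0, "az": 0, "fingers": 40},
  {"x": 28, "y": 4, "z": 0, "ax": 0, "ay": 0, "az": 0, "fingers": 40},
  {"x": 25, "y": 4.5, "z": 0, "ax": 0, "ay": 0, "az": 0, "fingers": 40},
  {"x": 0, "y": 0, "z": 0, "ax": 0, "ay": 0, "az": 0, "fingers": 40},
])

```text
t: 15.0
eef_pos: [0.4829, 0.0541, 0.3018]
tool_rot: [-0.001, 0.218, 0.976, 0.001]
contact_force: [-0.2, -1.3, 0.6]
gripper_width: 0.469
grasp_force: 0.0
```

Run:
```python
from h import *
s=cam('side');save(s,'side4.png',(205,150,305,255),5)
o=bot.get_obs();print(o['eef_pos'],o['contact_force'],o['gripper_width'])
```

```text
[0.48427005 0.05289854 0.30198213] [ 0.17134729 -0.16617909 -0.15797172] 0.468527818739543
```

View pics/side4.png

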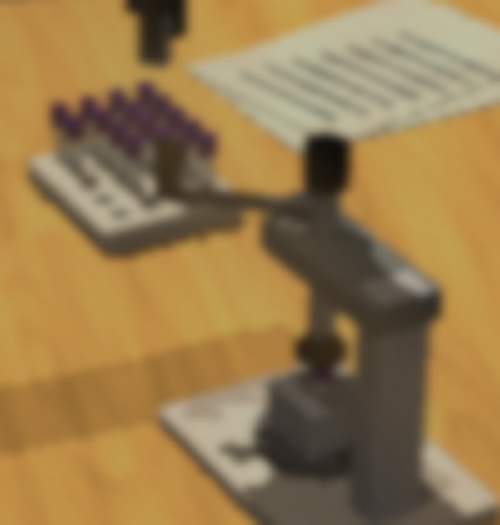

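The foot sits on the cap at (320,350–375) and the gripper is above the pin, whose top is at about (165,140).

Run:
```python
from h import *
s=cam('side')
print(onz(s,(165/5+204.6,140/5+149.6),.2365))
K=np.array([.5763,-.0095]);yaw=np.radians(17.0)
ax=K+.0245*np.array([-np.sin(yaw),np.cos(yaw)])
for v in (0,.05,.1,.2,.3,.4,.5,.6,.7,.8,.9,1.,1.1,1.13):
    a=yaw+2.443-v;p=ax+.095*np.array([np.cos(a),np.sin(a)]);q=p-[.4843,.0529];print(v,p.round(4),'toolxy mm',(1e3*np.array([q@[-.904,.429],q@[.429,.904]])).round(1))
```

```text
[0.48207462 0.05416614 0.2365    ]
0 [0.4817 0.0511] toolxy mm [ 1.6 -2.7]
0.05 [0.4837 0.0554] toolxy mm [1.6 2. ]
0.1 [0.4859 0.0596] toolxy mm [1.5 6.8]
0.2 [0.4908 0.0677] toolxy mm [ 0.5 16.2]
0.3 [0.4966 0.0753] toolxy mm [-1.5 25.5]
0.4 [0.5031 0.0822] toolxy mm [-4.4 34.5]
0.5 [0.5102 0.0885] toolxy mm [-8.2 43.3]
0.6 [0.518 0.094] toolxy mm [-12.8  51.6]
0.7 [0.5262 0.0987] toolxy mm [-18.2  59.4]
0.8 [0.5349 0.1025] toolxy mm [-24.4  66.6]
0.9 [0.5439 0.1055] toolxy mm [-31.3  73.1]
1.0 [0.5532 0.1076] toolxy mm [-38.8  79. ]
1.1 [0.5626 0.1087] toolxy mm [-46.8  84. ]
1.13 [0.5654 0.1089] toolxy mm [-49.3  85.4]
```

Request:
jog_arm([
  {"x": 1, "y": 0, "z": 20, "ax": 0, "ay": 0, "az": 0, "fingers": 40},
  {"x": 0, "y": 0, "z": 20, "ax": 0, "ay": 0, "az": 0, "fingers": 40},
  {"x": 0, "y": 0, "z": 15, "ax": 0, "ay": 0, "az": 0, "fingers": 40},
  {"x": 0, "y": 0, "z": 8, "ax": 0, "ay": 0, "az": 0, "fingers": 40},
  {"x": 0, "y": 0, "z": 5, "ax": 0, "ay": 0, "az": 0, "fingers": 40},
  {"x": 0, "y": 0, "z": 5, "ax": 0, "ay": 0, "az": 0, "fingers": 40},
  {"x": 0, "y": 0, "z": 0, "ax": 0, "ay": 0, "az": 0, "fingers": 40},
  {"x": 0, "y": 0, "z": 0, "ax": 0, "ay": 0, "az": 0, "fingers": 40},
])

```text
t: 15.9
eef_pos: [0.4844, 0.0521, 0.2291]
tool_rot: [0.0, 0.22, 0.976, 0.0]
contact_force: [-0.1, -0.2, -0.3]
gripper_width: 0.468
grasp_force: 0.0
```

Request:
jog_arm([
  {"x": 0, "y": 0, "z": 5, "ax": 0, "ay": 0, "az": 0, "fingers": 40},
  {"x": 0, "y": 0, "z": 5, "ax": 0, "ay": 0, "az": 0, "fingers": 40},
  {"x": 0, "y": 0, "z": 5, "ax": 0, "ay": 0, "az": 0, "fingers": 40},
  {"x": 0, "y": 0, "z": 4, "ax": 0, "ay": 0, "az": 0, "fingers": 40},
  {"x": 0, "y": 0, "z": 0, "ax": 0, "ay": 0, "az": 0, "fingers": 24},
  {"x": 0, "y": 0, "z": 0, "ax": 0, "ay": 0, "az": 0, "fingers": 24},
  {"x": 0, "y": 0, "z": 0, "ax": 0, "ay": 0, "az": 0, "fingers": 24},
  {"x": 0, "y": 0, "z": 0, "ax": 0, "ay": 0, "az": 0, "fingers": 24},
])

```text
t: 16.7
eef_pos: [0.4842, 0.0522, 0.2099]
tool_rot: [0.0, 0.22, 0.976, 0.0]
contact_force: [0.5, -0.3, 0.5]
gripper_width: 0.283
grasp_force: 0.0
```

Run:
```python
from h import *
s=cam('side');save(s,'side5.png',(205,150,305,255),5)
```

```text
(no output)
```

View pics/side5.png

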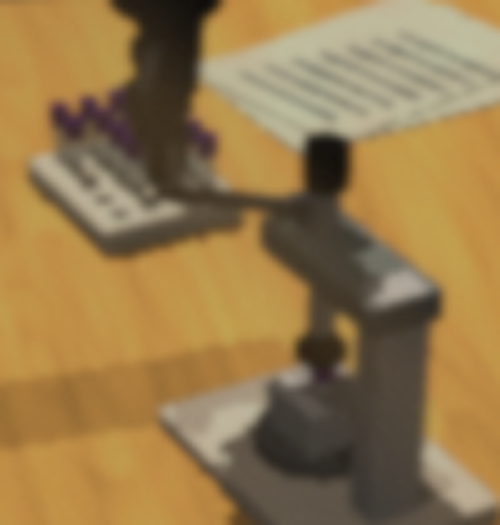

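The fingers surround the pin at (165,170). Next I'll swing it along the arc, turning with it.

Request:
jog_arm([
  {"x": -0.1, "y": 4.75, "z": 0, "ax": 0, "ay": 0, "az": 2.86, "fingers": 24},
  {"x": -0.1, "y": 4.75, "z": 0, "ax": 0, "ay": 0, "az": 2.86, "fingers": 24},
  {"x": -0.1, "y": 4.75, "z": 0, "ax": 0, "ay": 0, "az": 2.86, "fingers": 24},
  {"x": -0.1, "y": 4.75, "z": 0, "ax": 0, "ay": 0, "az": 2.86, "fingers": 24},
  {"x": -0.1, "y": 4.75, "z": 0, "ax": 0, "ay": 0, "az": 2.86, "fingers": 24},
  {"x": -0.1, "y": 4.75, "z": 0, "ax": 0, "ay": 0, "az": 2.86, "fingers": 24},
  {"x": -0.1, "y": 4.75, "z": 0, "ax": 0, "ay": 0, "az": 2.86, "fingers": 24},
  {"x": -0.1, "y": 4.75, "z": 0, "ax": 0, "ay": 0, "az": 2.86, "fingers": 24},
])

```text
t: 17.55
eef_pos: [0.5062, 0.0826, 0.2096]
tool_rot: [-0.0, 0.41, 0.912, -0.0]
contact_force: [-1.6, 0.1, 0.0]
gripper_width: 0.283
grasp_force: 0.5
```

Request:
jog_arm([
  {"x": -0.1, "y": 4.75, "z": 0, "ax": 0, "ay": 0, "az": 2.86, "fingers": 24},
  {"x": -0.1, "y": 4.75, "z": 0, "ax": 0, "ay": 0, "az": 2.86, "fingers": 24},
  {"x": -0.1, "y": 4.75, "z": 0, "ax": 0, "ay": 0, "az": 2.86, "fingers": 24},
  {"x": -0.1, "y": 4.75, "z": 0, "ax": 0, "ay": 0, "az": 2.86, "fingers": 24},
  {"x": -0.1, "y": 4.75, "z": 0, "ax": 0, "ay": 0, "az": 2.86, "fingers": 24},
  {"x": -0.1, "y": 4.75, "z": 0, "ax": 0, "ay": 0, "az": 2.86, "fingers": 24},
  {"x": -0.1, "y": 4.75, "z": 0, "ax": 0, "ay": 0, "az": 2.86, "fingers": 24},
  {"x": -0.1, "y": 4.75, "z": 0, "ax": 0, "ay": 0, "az": 2.86, "fingers": 24},
])

```text
t: 18.35
eef_pos: [0.5383, 0.1021, 0.2095]
tool_rot: [-0.001, 0.582, 0.813, -0.0]
contact_force: [-2.7, 1.1, 0.9]
gripper_width: 0.282
grasp_force: 1.2
```

Request:
jog_arm([
  {"x": -0.1, "y": 4.75, "z": 0, "ax": 0, "ay": 0, "az": 2.86, "fingers": 24},
  {"x": -0.1, "y": 4.75, "z": 0, "ax": 0, "ay": 0, "az": 2.86, "fingers": 24},
  {"x": -0.1, "y": 4.75, "z": 0, "ax": 0, "ay": 0, "az": 2.86, "fingers": 24},
  {"x": -0.1, "y": 4.75, "z": 0, "ax": 0, "ay": 0, "az": 2.86, "fingers": 24},
  {"x": -0.1, "y": 4.75, "z": 0, "ax": 0, "ay": 0, "az": 2.86, "fingers": 24},
  {"x": 0, "y": 1, "z": 0, "ax": 0, "ay": 0, "az": 0.6, "fingers": 24},
  {"x": 0, "y": 1, "z": 0, "ax": 0, "ay": 0, "az": 0.6, "fingers": 24},
  {"x": 0, "y": 1, "z": 0, "ax": 0, "ay": 0, "az": 0.6, "fingers": 24},
])

```text
t: 19.15
eef_pos: [0.5646, 0.107, 0.2095]
tool_rot: [-0.001, 0.69, 0.724, -0.0]
contact_force: [-2.7, 1.6, -0.4]
gripper_width: 0.282
grasp_force: 1.4
```

Request:
jog_arm([
  {"x": 0, "y": 0.5, "z": 0, "ax": 0, "ay": 0, "az": 0.3, "fingers": 24},
  {"x": 0, "y": 0.5, "z": 0, "ax": 0, "ay": 0, "az": 0.3, "fingers": 24},
  {"x": 0, "y": 0.5, "z": 0, "ax": 0, "ay": 0, "az": 0.3, "fingers": 24},
  {"x": 0, "y": 0.5, "z": 0, "ax": 0, "ay": 0, "az": 0.3, "fingers": 24},
  {"x": 0, "y": 0.5, "z": 0, "ax": 0, "ay": 0, "az": 0.3, "fingers": 24},
  {"x": 0, "y": 0.5, "z": 0, "ax": 0, "ay": 0, "az": 0.3, "fingers": 24},
  {"x": 0, "y": 0, "z": 0, "ax": 0, "ay": 0, "az": 0, "fingers": 24},
  {"x": 0, "y": 0, "z": 0, "ax": 0, "ay": 0, "az": 0, "fingers": 24},
])

```text
t: 19.95
eef_pos: [0.5681, 0.1068, 0.2097]
tool_rot: [-0.0, 0.701, 0.713, -0.0]
contact_force: [-2.9, 0.1, -0.1]
gripper_width: 0.279
grasp_force: 1.5
```

Request:
jog_arm([
  {"x": 0, "y": 0.5, "z": 0, "ax": 0, "ay": 0, "az": 0, "fingers": 24},
  {"x": 0, "y": 0.5, "z": 0, "ax": 0, "ay": 0, "az": 0, "fingers": 24},
  {"x": 0, "y": 0.5, "z": 0, "ax": 0, "ay": 0, "az": 0, "fingers": 24},
  {"x": 0, "y": 0.5, "z": 0, "ax": 0, "ay": 0, "az": 0, "fingers": 24},
  {"x": 0, "y": 0.5, "z": 0, "ax": 0, "ay": 0, "az": 0, "fingers": 24},
  {"x": 0, "y": 0.5, "z": 0, "ax": 0, "ay": 0, "az": 0, "fingers": 24},
  {"x": 0, "y": 0, "z": 0, "ax": 0, "ay": 0, "az": 0, "fingers": 24},
  {"x": 0, "y": 0, "z": 0, "ax": 0, "ay": 0, "az": 0, "fingers": 24},
])

```text
t: 20.75
eef_pos: [0.5683, 0.1068, 0.2094]
tool_rot: [-0.002, 0.701, 0.713, -0.002]
contact_force: [-13.3, -0.8, 8.0]
gripper_width: 0.282
grasp_force: 6.5
```

The lever is at its end stop: the tool is blocked at 13 N. I'll back off to clear the pin, open and lift.

Request:
jog_arm([
  {"x": 0, "y": -3, "z": 0, "ax": 0, "ay": 0, "az": 0, "fingers": 24},
  {"x": 0, "y": -2.5, "z": 0, "ax": 0, "ay": 0, "az": 0, "fingers": 40},
  {"x": 0, "y": 0, "z": 0, "ax": 0, "ay": 0, "az": 0, "fingers": 40},
  {"x": 0, "y": 0, "z": 0, "ax": 0, "ay": 0, "az": 0, "fingers": 40},
  {"x": 0, "y": 0, "z": -10, "ax": 0, "ay": 0, "az": 0, "fingers": 40},
  {"x": 0, "y": 0, "z": -20, "ax": 0, "ay": 0, "az": 0, "fingers": 40},
  {"x": 0, "y": 0, "z": -30, "ax": 0, "ay": 0, "az": 0, "fingers": 40},
  {"x": 0, "y": 0, "z": -30, "ax": 0, "ay": 0, "az": 0, "fingers": 40},
])

```text
t: 21.55
eef_pos: [0.5659, 0.1065, 0.3013]
tool_rot: [0.0, 0.701, 0.713, -0.0]
contact_force: [0.2, -0.1, 0.3]
gripper_width: 0.471
grasp_force: 0.0
```

Request:
jog_arm([
  {"x": 30, "y": 0, "z": -20, "ax": 0, "ay": 0, "az": 0, "fingers": 40},
  {"x": 40, "y": 0, "z": 0, "ax": 0, "ay": 0, "az": 0, "fingers": 40},
  {"x": 40, "y": 0, "z": 0, "ax": 0, "ay": 0, "az": 0, "fingers": 40},
  {"x": 40, "y": 0, "z": 0, "ax": 0, "ay": 0, "az": 0, "fingers": 40},
  {"x": 40, "y": 0, "z": 0, "ax": 0, "ay": 0, "az": 0, "fingers": 40},
  {"x": 0, "y": 0, "z": 0, "ax": 0, "ay": 0, "az": 0, "fingers": 40},
  {"x": 0, "y": 0, "z": 0, "ax": 0, "ay": 0, "az": 0, "fingers": 40},
  {"x": 0, "y": 0, "z": 0, "ax": 0, "ay": 0, "az": 0, "fingers": 40},
])

```text
t: 22.35
eef_pos: [0.5631, 0.2953, 0.3203]
tool_rot: [0.0, 0.702, 0.712, 0.0]
contact_force: [-0.0, -0.7, 0.4]
gripper_width: 0.473
grasp_force: 0.0
```

Run:
```python
from h import *
s=cam('side');t=cam('top')
a=s['pixels'][150:255,205:305];b=t['pixels'][140:230,205:305]
im=np.hstack([cv2.resize(a,(380,400),interpolation=2),cv2.resize(b,(420,378),interpolation=2)[:400] if 0 else cv2.resize(b,(420,400),interpolation=2)])
cv2.imwrite('pics/fin.png',im[:,:,::-1])
```

```text
(no output)
```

View pics/fin.png

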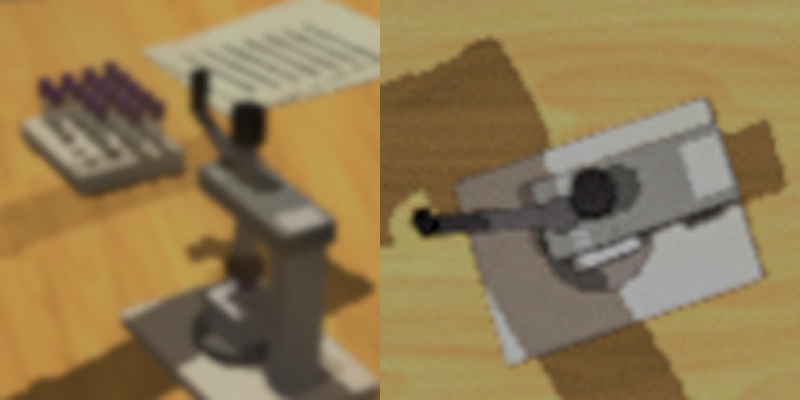

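The lever now points out along the stand's y axis, with its pin at (425,222) in the right half. I'll check the angle, then hand in.

Run:
```python
from h import *
t=cam('top');g=t['pixels'].max(2);m=np.zeros_like(g);m[180:200,207:224]=(g[180:200,207:224]<45)
ys,xs=np.nonzero(m);print(len(xs),xs.mean(),ys.mean())
P=onz(t,(xs.mean(),ys.mean()),.2365);yaw=np.radians(17)
r=P[:2]-np.array([.5763-.0245*np.sin(yaw),-.0095+.0245*np.cos(yaw)])
P2=onz(t,(425/4.2-380/4.2+204.6,222/400*90+139.6),.2365)
for p in(P,P2):
    r=p[:2]-np.array([.5763-.0245*np.sin(yaw),-.0095+.0245*np.cos(yaw)]);print(p,np.linalg.norm(r),2.443+yaw-np.arctan2(r[1],r[0]))
```

```text
29 216.79310344827587 189.75862068965517
[0.56057609 0.10252143 0.2365    ] 0.08900462313292401 1.0725769560261194
[0.56126726 0.10681878 0.2365    ] 0.09322207591406009 1.0843909530505362
```

```bash
python3 -c "
from station import bot
print(bot.hand_in())"
```

```text
the job is handed in; nothing more can be done
None
```

I lowered the stop until its foot just touched the cap (about 2.5 N on the tube), swung the clamp lever to its end stop, moved the arm clear and handed the job in at about 22 s. The result of the judging was not shown.

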